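# Rock the tight locating block out of the boring jig

## Task

Swing the clear guard of the boring station wide open by its orange handle and leave it open. Then take the red grip of the wooden locating block, which is jammed tight in the steel jig, and rock it side to side, first towards the side the guard swung out to, then the other way and so on, easing it up until it comes free; a straight pull only lifts the heavy jig, which must not be raised off its two dowels. Finish still holding the block upright and still, right above its slot and clear of the jig by one to four centimetres, with the jig sitting fully down and everything else on the bench left alone.

Things in the scene. Friction and masses are not known exactly. Their poses are not given: they have to be found in the camera images.
- station: boring station screwed to the bench: green base plate 280 x 320 x 12 mm. Origin on the bench under the middle of the jig's slot; z up; +y to the side where the guard hangs and swings out; the block rocks along y. On the plate: steel jig 100 (x) x 110 (y) mm, top at 62 mm; green boring head at x 95 to 175 mm, top at 82 mm; guard's hinge post at (75, 110) mm; two finials at the -y edge.
- slot (a point): centre of the mouth of the jig's slot, on the jig's top face, 62 mm above the bench, axes as the station, fixed to it. The slot is 67 mm long in y. Two brass cheeks (36 mm long in y, 14 mm deep, flush with the jig's top), one of them sprung, squeeze the block in x.
- jig (a joint): lift of the jig (m), 0 = down. Weighing 2.7 kg, it sits by weight alone on two dowels 10 mm high and moves only straight up. About 28 N lifts it; the cheeks hold the block with some 36 to 50 N, so a straight pull lifts the jig. While the block is rocked the cheeks slip: a steady light pull then draws it up about 2 mm a swing and a slightly lifted jig sinks back.
- guard (a joint): angle of the guard (rad): 0 shut, with its roof over the block (starts 0 to 0.2); grows to 1.9 at the stop as it swings out to the station's +y, clockwise seen from above, about an upright axis. Moves lightly, stays where it is left. From about 1.3 the block is free from above.
- guard_handle (a point): on the axis of the guard's handle, 200 mm above the bench, 130 mm from the hinge axis. The handle is an orange upright round post, 18 mm diameter, from 170 to 220 mm above the bench, to be taken from above; it may turn between the fingers.
- guard_hinge (a point): on the guard's upright hinge axis, 200 mm above the bench. The guard: a clear upright panel running 145 mm from the hinge under the handle, 30 to 165 mm above the bench, and a clear flat roof, top at 170 mm, reaching 140 mm inwards from the panel; dark frames.
- block: hardwood block, 0.11 to 0.22 kg: slab 20 (x) x 60 (y) x 40 (z) mm, on it an upright round red grip, 28 mm diameter, 40 to 84 mm above the underside. Origin: centre of the underside, z up. At first its underside is 14 mm below the jig's top, with 3.5 mm room at its ends. Rock it 0.1 to 0.15 rad each way about the station's x, pivot 7 mm above the underside.
- block_knob (a point): middle of the red grip, on its axis, 64 mm above the block's underside. Rocking takes 10 to 15 N sideways here; the gripper must tilt with the grip, since flat fingers hold it straight.
- finial_a: bystander, leave alone: turned pale wood finial, 26 mm diameter, 52 mm tall, standing on the station's base plate; origin at its underside
- finial_b: bystander, leave alone: second finial, the same, also standing on the base plate
- spindle: bystander, leave alone: turned pale wood spindle 164 mm long with 24 mm square ends, lying; origin under its middle, x along it
- mallet: bystander, leave alone: mallet 260 mm long, lying along its x; origin under its middle
- gouge: bystander, leave alone: gouge with a wooden handle, 240 mm long, lying along its x; origin under its middle
- wax_tin: bystander, leave alone: yellow tin with a white lid, 72 mm diameter, 45 mm tall; origin at its underside
- blank: bystander, leave alone: square wooden blank 120 x 40 x 40 mm, lying along its x; origin under its middle
Mind the look-alikes: they are no part of the job. Of the things like the block, leave any that is black, green or turquoise; of the rest the smaller one is meant.

How it is judged (in metres and radians):
On the way, in this order (a step that is already met when the one before it is completed fails the run):
1. the guard is swung wide open (value of joint guard above 1.3 rad), for 0.2 s.
2. the block, still in its slot, is rocked towards the guard's side (z of block in the frame of station below 0.062 m and y of block_knob in the frame of station above 0.0035 m), for 0.04 s.
3. the block, still in its slot, is rocked the other way (z of block in the frame of station below 0.062 m and y of block_knob in the frame of station below -0.0035 m), for 0.04 s.
At the end, for the whole second after the job is handed in: The guard stands open (over 1.2 rad), the jig is down (within 3 mm), and the gripper still holds the block, still (under 20 mm/s), upright within 0.2 rad, its underside 6 to 45 mm above the jig's top and within 20 mm sideways of the slot's centre, touching nothing of the station (value of joint guard above 1.2 rad and value of joint jig below 0.003 m and z of block in the frame of station between 0.068 and 0.107 m and horizontal distance between block and slot below 0.02 m and angle between block's own z axis and vertical below 0.2 rad and linear speed of block below 0.02 m/s and contact force between block and the fingers above 1 N and contact force between block and station below 0.2 N); the arm keeps its last pose, push and grip.
It fails at once if the jig is lifted 10 mm, off its dowels (value of joint jig above 0.01 m).
It fails at once if one of the bystanders is moved more than 25 mm (distance of any of finial_a, finial_b, spindle, mallet, gouge, wax_tin, blank from where it was at the start of the episode above 0.025 m).
It also fails if it takes over 51 s, if anything falls off the work surface, if the arm or the gripper's body presses on something with over 40 N, if the wrist force passes 120 N, or if a joint passes its speed limit or range.

## Robot

A 6-joint arm with a two-finger parallel gripper is mounted at the origin on the work surface. World frame = base frame: x ahead of the robot, y to its left, z up, the work surface at z = 0. Lengths are in m, angles in degrees, forces in N, time in s.
With the tool pointing down it reaches from about 0.4 to 0.825 m from the base axis. Payload 7 kg.
Tool frame: the origin (TCP) lies at the very end of the fingers, on their centre line; the grasp point (between the pads) lies hold_point_z behind it (hold_point_z is the distance from the TCP to the grasp point, in m); z points along the fingers, y is the line along which they close (so a half turn about z gives the same grasp; the last joint's range is limited). The gripper opens to 88 mm and grips with 3 to 60 N. Pads are 19 mm wide; open, the fingers measure 130 mm over their backs; the gripper's body (78 mm by 193 mm) begins 47 mm behind the grasp point.
Start: joints at [16.507, 20.546, 0.682, 0, -70.136, -16.507], TCP at [0.675, -0, 0.227] pointing down, gripper open.
Joint ranges: [-176.03, 176.03], [-82.01, 121.73], [-58.28, 71.71], [-173.87, 95.51], [-174.79, -0.11], [-173.66, 173.66]. Speed limits (degrees/s): [136.94, 136.94, 172.46, 180, 180, 180].

## Interface

Orientations are given as [roll, pitch, yaw] about the fixed x, y, z axes, in that order (R = Rz(yaw) Ry(pitch) Rx(roll)).
In Python, from plant import get_obs, snapshot, close_job, hold_point_z gives the robot as it stands.
- The arm moves only by the tool play_rows, never from a script. Its argument "commands" is a list that holds one entry, the list of rows, each a list of 7 numbers: the shift along the tool's x, y, z in cm, then the turn, a rotation vector about the tool's x, y, z in degrees, then the opening, from 0 (shut) to 1 (fully open). In form: [[[x, y, z, ax, ay, az, fingers], ...]]. A call has 1 to 20 rows; each row is the pose to reach, as a shift and turn from the pose commanded when the call began, along the tool's axes at that moment; what a row does not reach only later rows make up. A row lasts 1/12 s, in which the tool goes at most 41.7 mm and 7.16 degrees, less where a joint would pass 70% of its speed; a pose out of reach is approached as far as the arm can. A call with a gripper value outside its range is refused whole. The fingers move at their own pace and stop on an object; the grip force is fixed at half the most. Time passes only in rows, so rows that repeat a pose let the fingers close. It gives the time, the measured TCP pose, the force, the opening and the grip force at its end, in the units of the state.
- get_obs(): the state, without advancing time (a new reading comes with each control period).
- snapshot(name): name is "scene" or "side" or "wrist"; returns a dict with "frame" (400x640x3 uint8, red, green, blue), "camera_matrix" (3x3 intrinsics, pixels), "origin" and "attitude" of the camera in the world. Camera axes: x right, y down, z forward; pixel columns grow to the right and rows downward; lengths in m; the calibration is good to about 2 mm. A picture is of the moment at which its call begins. There is no depth.
- close_job(): hands the job in; it is judged then, once.
The state is a dict: "clock": time; "joint_pos": joint angles; "qvel": joint speeds; "tau": joint torques, N m; "tool_pos": TCP position; "orientation": TCP orientation; "force": force on the tool from outside, world axes, zero at the start; "moment": the same for the moment, N m; "opening": finger opening in m; "gripper_force": force on a finger pad.
Only numpy, scipy, OpenCV 4.12 (cv2) and the standard library are available. Lean on these libraries where they do the work, as an engineer would, in place of code of your own. Each camera call takes 0.05 s, during which the arm holds its last target. There are 200 camera calls.

## Working session

There is one attempt and no reset: what is moved stays moved. The work goes in short steps, Python scripts to look and compute and a tool call to move; the robot and the scene stay as the last step left them, time stands still between calls to the robot, and variables do not carry over. Pictures are saved under pics/ and viewed, at most 10 in all, crops included, and the job is handed in when it is done.

Besides the shell and the picture viewer there is one more tool, called after "Call:" by a JSON object that holds its "op" and its "data", one argument or row to a line. play_rows: Moves the arm, as the interface text tells. Its arguments: {"type":"object","properties":{"commands":{"type":"array","items":{"type":"array","items":{"type":"array","items":{"type":"number"}}}}},"required":["commands"]}

```bash
ls; mkdir -p pics; python3 - <<'E'
from plant import *
import cv2,numpy as np
print(get_obs(),hold_point_z)
np.set_printoptions(suppress=True,precision=4)
for n in("scene","side","wrist"):
    s=snapshot(n);cv2.imwrite(f"pics/{n}0.png",s["frame"][:,:,::-1]);print(n,s["camera_matrix"],s["origin"],s["attitude"])
E
```

```text
pics
{'clock': 0.0, 'joint_pos': array([ 1.65075941e+01,  2.05908398e+01,  6.35551911e-01, -2.20433384e-02,
       -7.01377965e+01, -1.65055312e+01]), 'qvel': array([-0.01756256, -0.06938808,  0.06591494, -0.00187789,  0.03530061,
        0.07818202]), 'tau': array([-8.00930356e-04, -5.82726967e+01,  2.93058443e+01,  6.99745238e+00,
        6.93249181e-03, -2.06530804e-04]), 'tool_pos': array([ 6.74507521e-01, -7.29175046e-06,  2.25636886e-01]), 'orientation': array([ 1.79904863e+02, -6.58036391e-03, -9.00054379e+01]), 'force': array([ 0.50819034, -0.21830266, -0.64005436]), 'moment': array([-0.00445567, -0.01541375,  0.01036149]), 'gripper_force': 0.0, 'opening': 0.08777930417719579} 0.0188
scene [[415.9822   0.     316.1088]
 [  0.     415.9822 198.1152]
 [  0.       0.       1.    ]] [ 1.4536 -0.3737  0.979 ] [-127.7553    1.0105   68.515 ]
side [[484.1042   0.     326.0906]
 [  0.     484.1042 205.4029]
 [  0.       0.       1.    ]] [ 0.182  -1.1997  1.0115] [-124.4962   -0.7704  -11.8739]
wrist [[312.371    0.     319.0084]
 [  0.     312.371  197.9948]
 [  0.       0.       1.    ]] [ 0.6747 -0.0818  0.384 ] [ 162.8636   -0.1101 -179.9839]
```

View pics/scene0.png

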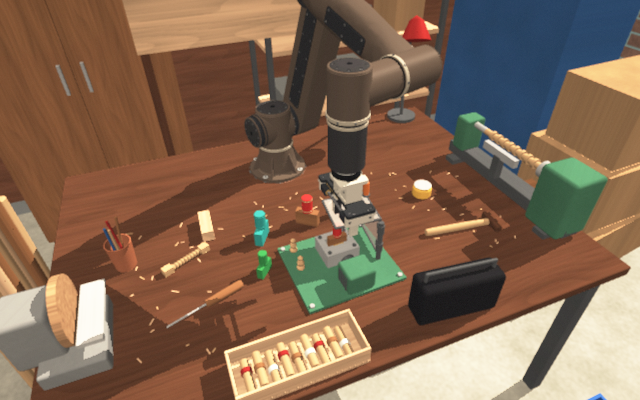

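View pics/side0.png

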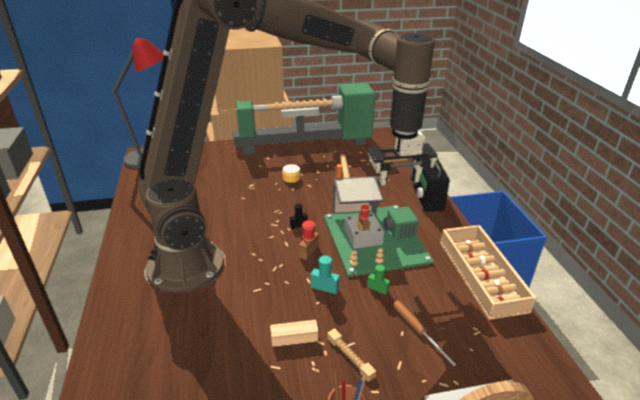

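The scene view shows the station at (340,265), partly hidden by the gripper, and the side view shows it clearly. Candidates for the block in the side view:
- (365,215): red grip in the steel jig
- (309,235): larger red one standing free
- (298,215): black
- (325,275): turquoise
- (378,278): green

By the description I choose (365,215). The orange handle is near (340,170).

```bash
python3 - <<'E'
import cv2
a=cv2.imread("pics/side0.png")[140:280,280:460];a=cv2.resize(a,None,fx=4,fy=4,interpolation=cv2.INTER_CUBIC)
cv2.imwrite("pics/side0c.png",a)
E
```

```text
(no output)
```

View pics/side0c.png

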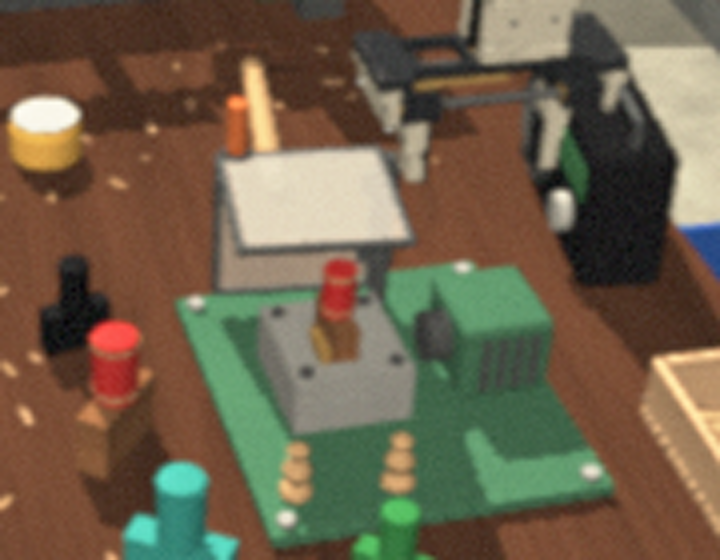

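View pics/wrist0.png

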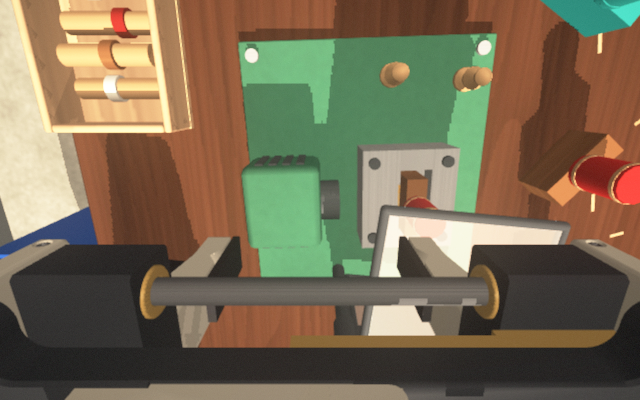

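The crop confirms it: the small block with the red grip sits in the jig, in front of the shut guard. The orange handle is at crop (237,125). In the wrist view the jig's top corners are at about (359,147) and (458,145), and the plate's -y edge runs (240,42) to (497,35).

```bash
cat > h.py <<'E'
from plant import *
import cv2,numpy as np
from scipy.spatial.transform import Rotation as Ro
np.set_printoptions(suppress=True,precision=4)
def ray(s,u,v):
    d=Ro.from_euler('xyz',s["attitude"],degrees=True).as_matrix()@np.linalg.inv(s["camera_matrix"])@[u,v,1]
    return np.array(s["origin"]),d/np.linalg.norm(d)
def onz(s,u,v,z):
    o,d=ray(s,u,v);return o+d*(z-o[2])/d[2]
def blobs(s,kind,amin=15):
    h=cv2.cvtColor(s["frame"],cv2.COLOR_RGB2HSV);H,S,V=[h[...,i].astype(int) for i in range(3)]
    m={'orange':(H>=5)&(H<=13)&(S>200)&(V>150),'red':((H<=4)|(H>=174))&(S>180)&(V>100),'green':(H>55)&(H<85)&(S>90)&(V>40)}[kind]
    n,l,st,c=cv2.connectedComponentsWithStats(m.astype(np.uint8))
    return [(st[i].tolist(),c[i].round(1).tolist()) for i in range(1,n) if st[i,4]>=amin]
def tri(a,b):
    (o1,d1),(o2,d2)=a,b
    t=np.linalg.lstsq(np.c_[d1,-d2],o2-o1,rcond=None)[0];p,q=o1+t[0]*d1,o2+t[1]*d2
    return (p+q)/2,np.linalg.norm(p-q)
E
python3 - <<'E'
from h import *
si,sc,w=snapshot("side"),snapshot("scene"),snapshot("wrist")
for n,s in(("side",si),("scene",sc)):
    for k in("orange","red"): print(n,k,blobs(s,k))
for b,c in blobs(si,"orange"): print("or z.195",c,onz(si,*c,.195))
for b,c in blobs(si,"red"): print("red z.112",c,onz(si,*c,.112))
for p in[(359,147),(458,145),(374,163),(448,161),(373,238)]: print("jigtop wrist",p,onz(w,*p,.062))
for p in[(240,42),(497,35)]: print("plate w",p,onz(w,*p,.012))
for p in[(195,303),(462,267),(591,471),(287,518)]: print("screws side",p,onz(si,280+p[0]/4,140+p[1]/4,.014))
for p in[(251,55),(484,47)]: print("screws w",p,onz(w,*p,.014))
E
```

```text
side orange []
side red [([133, 39, 30, 32, 582], [145.2, 54.0]), ([362, 206, 6, 3, 17], [364.6, 207.1]), ([361, 211, 7, 7, 37], [363.8, 213.9]), ([303, 220, 11, 4, 17], [307.8, 221.2]), ([303, 229, 11, 10, 85], [308.0, 233.5]), ([342, 380, 3, 9, 19], [343.0, 384.1]), ([342, 390, 3, 10, 21], [343.3, 394.5])]
scene orange []
scene red [([403, 16, 28, 24, 444], [416.2, 29.8]), ([301, 194, 10, 7, 33], [304.8, 198.0]), ([302, 202, 10, 9, 78], [306.6, 206.1]), ([333, 229, 8, 7, 46], [336.5, 232.0]), ([112, 231, 10, 17, 35], [116.7, 239.8]), ([314, 341, 9, 7, 32], [317.7, 343.5]), ([278, 351, 10, 7, 33], [282.0, 353.1]), ([241, 367, 10, 7, 39], [245.4, 369.5])]
red z.112 [145.2, 54.0] [-0.2642  1.829   0.112 ]
red z.112 [364.6, 207.1] [0.5849 0.0458 0.112 ]
red z.112 [363.8, 213.9] [0.5721 0.0092 0.112 ]
red z.112 [307.8, 221.2] [0.389  0.0041 0.112 ]
red z.112 [308.0, 233.5] [ 0.3786 -0.0577  0.112 ]
red z.112 [343.0, 384.1] [ 0.36   -0.5873  0.112 ]
red z.112 [343.3, 394.5] [ 0.3548 -0.6118  0.112 ]
jigtop wrist (359, 147) [ 0.6333 -0.0373  0.062 ]
jigtop wrist (458, 145) [ 0.5317 -0.0394  0.062 ]
jigtop wrist (374, 163) [ 0.617  -0.0207  0.062 ]
jigtop wrist (448, 161) [ 0.5399 -0.0228  0.062 ]
jigtop wrist (373, 238) [0.6137 0.0646 0.062 ]
plate w (240, 42) [ 0.7598 -0.1434  0.012 ]
plate w (497, 35) [ 0.483  -0.1504  0.012 ]
screws side (195, 303) [0.4898 0.1533 0.014 ]
screws side (462, 267) [0.7401 0.1626 0.014 ]
screws side (591, 471) [ 0.7492 -0.1273  0.014 ]
screws side (287, 518) [ 0.4997 -0.1347  0.014 ]
screws w (251, 55) [ 0.7483 -0.1303  0.014 ]
screws w (484, 47) [ 0.4961 -0.1383  0.014 ]
```

```bash
python3 - <<'E'
from h import *
si=snapshot("side");sc=snapshot("scene")
for s,x0,y0,x1,y1 in((si,330,155,350,185),(sc,355,170,380,205)):
    f=s["frame"][y0:y1,x0:x1].astype(int)
    m=(f[...,0]>150)&(f[...,0]-f[...,2]>90)&(f[...,1]<f[...,0]*.62)
    v,u=np.nonzero(m);print(len(u),u.min()+x0,u.max()+x0,v.min()+y0,v.max()+y0)
    c=((u.min()+u.max()+1)/2+x0-.5,(v.min()+v.max()+1)/2+y0-.5);print(c,onz(s,*c,.195))
psi=np.radians(1.85);slot=np.array([.579,.0165]);R=np.array([[np.cos(psi),-np.sin(psi)],[np.sin(psi),np.cos(psi)]])
h=slot+R@[.075,.11];print("hinge",h)
for q in(0,.05,.1,.15,.2):
    a=np.pi+psi-q;print(q,h+.13*np.array([np.cos(a),np.sin(a)]))
E
```

```text
64 337 341 164 178
(np.float64(339.0), np.float64(171.0)) [0.521  0.1505 0.195 ]
71 363 369 181 194
(np.float64(366.0), np.float64(187.5)) [0.5165 0.1504 0.195 ]
hinge [0.6504 0.1289]
0 [0.5205 0.1247]
0.05 [0.5204 0.1312]
0.1 [0.5207 0.1377]
0.15 [0.5213 0.1441]
0.2 [0.5222 0.1506]
```

Call:
{"op": "play_rows", "data": {
  "commands": [
    [[0,0,-2.5,0,0,0,1],[-3,3.1,-2.5,0,0,0,1],[-6,6.2,-2.5,0,0,0,1],[-9,9.3,-2.5,0,0,0,1],[-12,12.4,-2.5,0,0,0,1],[-15,15.5,-2.5,0,0,0,1],[-15,15.5,-2.5,0,0,0,1],[-15,15.5,-2.5,0,0,0,1],[-15,15.5,-2.5,0,0,0,1]]
  ]
}}

```text
clock: 1.15
tool_pos: [0.52, 0.1505, 0.2521]
orientation: [-179.9, 0.0, -89.9]
force: [-0.2, -0.2, 0.2]
opening: 0.0875
gripper_force: 0.0
```

```bash
python3 - <<'E'
from h import *
o=get_obs();print(o["clock"],o["tool_pos"],o["orientation"])
s=snapshot("wrist");cv2.imwrite("pics/w1.png",s["frame"][:,:,::-1]);print(s["origin"],s["attitude"])
E
```

```text
1.15 [0.52   0.1505 0.2521] [-179.9417    0.0294  -89.8958]
[0.5199 0.0686 0.4103] [ 162.8277    0.0321 -179.8714]
```

View pics/w1.png

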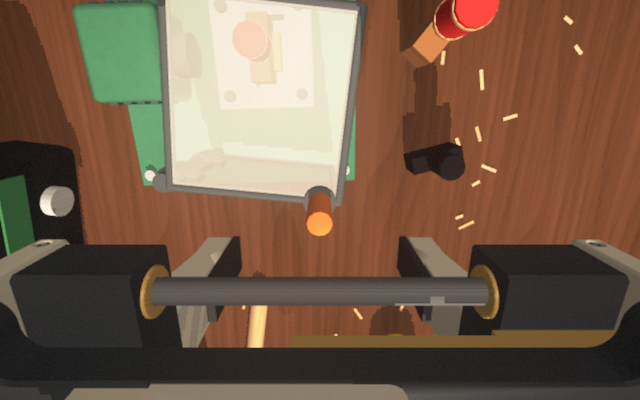

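The wrist view shows the handle's orange top at (319,223), the hinge post at (160,181), the jig's bolts through the roof, and the red grip at (252,40).

```bash
python3 - <<'E'
from h import *
s=snapshot("wrist")
for p,z in(((319,223),.22),((319,190),.17),((160,181),.165),((231,96),.062),((302,101),.062),((220,4),.062),((252,38),.132)): print(p,z,onz(s,*p,z))
E
```

```text
(319, 223) 0.22 [0.5202 0.1438 0.22  ]
(319, 190) 0.17 [0.5202 0.1355 0.17  ]
(160, 181) 0.165 [0.6486 0.1295 0.165 ]
(231, 96) 0.062 [0.6136 0.0625 0.062 ]
(302, 101) 0.062 [0.5384 0.0675 0.062 ]
(220, 4) 0.062 [ 0.6173 -0.0231  0.062 ]
(252, 38) 0.132 [0.5743 0.0193 0.132 ]
```

Call:
{"op": "play_rows", "data": {
  "commands": [
    [[0.5,0,0,0,0,0,1],[0.5,0,2.5,0,0,0,1],[0.5,0,5,0,0,0,1],[0.5,0,6.7,0,0,0,1],[0.5,0,6.7,0,0,0,0],[0.5,0,6.7,0,0,0,0],[0.5,0,6.7,0,0,0,0],[0.5,0,6.7,0,0,0,0],[0.5,0,6.7,0,0,0,0],[0.5,0,6.7,0,0,0,0],[0.5,0,6.7,0,0,0,0]]
  ]
}}

```text
clock: 2.17
tool_pos: [0.5202, 0.1451, 0.1852]
orientation: [-179.9, 0.0, -90.0]
force: [-0.3, -0.7, 0.4]
opening: 0.0466
gripper_force: 0.0
```

Call:
{"op": "play_rows", "data": {
  "commands": [
    [[0,0,0,0,0,0,0],[0,0,0,0,0,0,0],[0,0,0,0,0,0,0],[0,0,0,0,0,0,0],[0,0,0,0,0,0,0],[0,0,0,0,0,0,0],[0,0,0,0,0,0,0]]
  ]
}}

```text
clock: 2.75
tool_pos: [0.52, 0.145, 0.1846]
orientation: [-180.0, 0.0, -90.0]
force: [0.1, -0.5, 0.3]
opening: 0.0174
gripper_force: 30.0
```

```bash
python3 - <<'E'
from h import *
h=np.array([.6495,.129]);p=np.array([.520,.145]);v=p-h;print(np.linalg.norm(v))
for d in range(0,101,10):
    a=np.radians(-d);q=h+np.array([[np.cos(a),-np.sin(a)],[np.sin(a),np.cos(a)]])@v-p
    print(d,"tool x %.2f y %.2f"%(-q[1]*100,-q[0]*100))
E
```

```text
0.13048467342948744
0 tool x -0.00 y -0.00
10 tool x -2.22 y -0.47
20 tool x -4.33 y -1.33
30 tool x -6.26 y -2.53
40 tool x -7.95 y -4.06
50 tool x -9.35 y -5.85
60 tool x -10.42 y -7.86
70 tool x -11.12 y -10.02
80 tool x -11.43 y -12.28
90 tool x -11.35 y -14.55
100 tool x -10.88 y -16.77
```

Call:
{"op": "play_rows", "data": {
  "commands": [
    [[-1.1,-0.2,0,0,0,0,0],[-2.2,-0.5,0,0,0,0,0],[-3.3,-0.9,0,0,0,0,0],[-4.3,-1.3,0,0,0,0,0],[-5.3,-1.9,0,0,0,0,0],[-6.3,-2.5,0,0,0,0,0],[-7.1,-3.3,0,0,0,0,0],[-7.95,-4.05,0,0,0,0,0],[-8.7,-4.9,0,0,0,0,0],[-9.35,-5.85,0,0,0,0,0]]
  ]
}}

```text
clock: 3.58
tool_pos: [0.5752, 0.2437, 0.1844]
orientation: [179.8, 0.4, -89.9]
force: [-16.3, 17.9, 6.8]
opening: 0.0174
gripper_force: 30.0
```

Call:
{"op": "play_rows", "data": {
  "commands": [
    [[-0.9,-0.6,0,0,0,0,0],[-1.5,-1.6,0,0,0,0,0],[-1.95,-2.7,0,0,0,0,0],[-2.3,-3.8,0,0,0,0,0],[-2.55,-4.9,0,0,0,0,0],[-2.7,-6.0,0,0,0,0,0],[-2.7,-7.1,0,0,0,0,0],[-2.7,-8.3,0,0,0,0,0],[-2.7,-8.3,0,0,0,0,0],[-2.7,-8.3,0,0,0,0,0]]
  ]
}}

```text
clock: 4.42
tool_pos: [0.6619, 0.2668, 0.184]
orientation: [-180.0, 0.1, -90.0]
force: [0.4, 5.6, -1.9]
opening: 0.0175
gripper_force: 30.0
```

Call:
{"op": "play_rows", "data": {
  "commands": [
    [[0,0,0,0,0,0,0.7],[0,0,0,0,0,0,0.7],[0,0,0,0,0,0,0.7],[0,0,0,0,0,0,0.7],[0,0,0,0,0,0,0.7],[0,0,0,0,0,0,0.7],[0,0,-2,0,0,0,0.7],[0,0,-5,0,0,0,0.7],[0,0,-6.6,0,0,0,0.7],[3.6,1.4,-6.6,0,0,0,0.7],[7.2,2.8,-6.6,0,0,0,0.7],[10.8,4.2,-6.6,0,0,0,0.7],[14.4,5.6,-6.6,0,0,0,0.7],[18,7,-6.6,0,0,0,0.7],[21.5,8.3,-6.6,0,0,0,0.7],[21.5,8.3,-6.6,0,0,0,0.7],[21.5,8.3,-6.6,0,0,0,0.7],[21.5,8.3,-6.6,0,0,0,0.7]]
  ]
}}

```text
clock: 5.92
tool_pos: [0.5787, 0.0503, 0.251]
orientation: [-179.9, 0.0, -90.0]
force: [0.2, -0.0, -0.7]
opening: 0.0613
gripper_force: 0.0
```

```bash
python3 - <<'E'
from h import *
o=get_obs();print(o["clock"],o["tool_pos"],o["orientation"],o["opening"])
s=snapshot("wrist");cv2.imwrite("pics/w2.png",s["frame"][:,:,::-1]);print(s["origin"],s["attitude"])
print(blobs(s,"red"))
for n in("side","scene"): print(n,blobs(snapshot(n),"red"))
E
```

```text
5.9167 [0.5787 0.0503 0.251 ] [-179.9443    0.0227  -90.0434] 0.06129436916919522
[ 0.5784 -0.0316  0.4093] [162.8335   0.029  179.9779]
[([480, 105, 35, 38, 644], [493.3, 121.5]), ([503, 105, 42, 40, 1047], [523.9, 124.6])]
side [([363, 205, 7, 4, 22], [365.8, 206.4]), ([361, 211, 7, 7, 34], [364.1, 213.9]), ([303, 220, 11, 8, 30], [309.1, 223.0]), ([302, 229, 12, 10, 87], [308.0, 233.5]), ([342, 381, 3, 19, 38], [343.2, 389.2])]
scene [([414, 16, 11, 9, 34], [419.0, 18.9]), ([301, 194, 11, 7, 38], [305.3, 197.3]), ([302, 202, 11, 9, 79], [306.7, 206.1]), ([106, 221, 16, 27, 55], [113.3, 233.9]), ([333, 222, 8, 6, 28], [335.9, 224.5]), ([333, 229, 8, 7, 45], [336.4, 232.1]), ([314, 341, 9, 7, 32], [317.7, 343.5]), ([278, 351, 10, 7, 33], [282.0, 353.1]), ([241, 367, 10, 7, 39], [245.4, 369.5])]
```

View pics/w2.png

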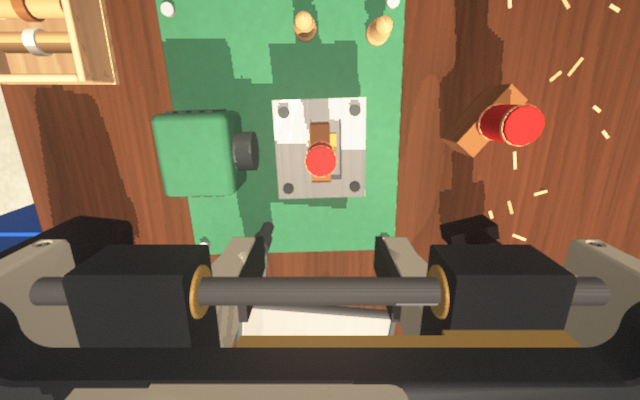

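The guard is open (the roof is down at the fingers' rear) and the block is uncovered. The grip top is at (320,160), the jig corners at (273,100), (366,97), (366,196) and (276,199), and the screws at (167,9), (393,2) and (204,243).

```bash
python3 - <<'E'
from h import *
s=snapshot("wrist");f=s["frame"].astype(int)[130:195,285:350]
m=(f[...,0]>140)&(f[...,1]<70)&(f[...,2]<70);v,u=np.nonzero(m)
n,l,st,c=cv2.connectedComponentsWithStats(m.astype(np.uint8));i=1+st[1:,4].argmax();print(st[i],c[i]+[285,130])
cw=c[i]+[285,130]
print("top",onz(s,*cw,.132),onz(s,320,160,.132))
P=[onz(s,*p,.062)[:2] for p in((273,100),(366,97),(366,196),(276,199))];print("jig",np.array(P),np.mean(P,0))
S=[onz(s,*p,.014)[:2] for p in((167,9),(393,2),(204,243))];print("screws",np.array(S),(S[1]+S[2])/2)
a,b=snapshot("side"),snapshot("scene")
sidec=(364.7,211.5);scc=(336.1,228.8)
print("tri",tri(ray(a,*sidec),ray(b,*scc)))
for z in(.108,.112):print(onz(a,*sidec,z),onz(b,*scc,z))
E
```

```text
[26 12 10  5 13] [316.0769 143.2308]
top [0.5812 0.0045 0.132 ] [0.5777 0.0193 0.132 ]
jig [[ 0.6273 -0.0321]
 [ 0.529  -0.0352]
 [ 0.524   0.0739]
 [ 0.6285  0.0777]] [0.5772 0.0211]
screws [[ 0.748  -0.1288]
 [ 0.4968 -0.1361]
 [ 0.7374  0.1565]] [0.6171 0.0102]
tri (array([0.5777, 0.0207, 0.1137]), np.float64(0.0018938313696770575))
[0.5803 0.027  0.108 ] [0.5709 0.0242 0.108 ]
[0.5785 0.0216 0.112 ] [0.5749 0.0224 0.112 ]
```

Call:
{"op": "play_rows", "data": {
  "commands": [
    [[1.5,0.1,0,0,0,-1.85,0.7],[3,0.1,0,0,0,-1.85,0.7],[3,0.1,3,0,0,-1.85,0.7],[3,0.1,6,0,0,-1.85,0.7],[3,0.1,9,0,0,-1.85,0.7],[3,0.1,11.5,0,0,-1.85,0.7],[3,0.1,13.5,0,0,-1.85,0.7],[3,0.1,15,0,0,-1.85,0.7],[3,0.1,15.5,0,0,-1.85,0.7],[3,0.1,15.5,0,0,-1.85,0.7],[3,0.1,15.5,0,0,-1.85,0.7],[3,0.1,15.5,0,0,-1.85,0]]
  ]
}}

```text
clock: 7.22
tool_pos: [0.5784, 0.0209, 0.0967]
orientation: [-179.9, 0.0, -88.1]
force: [0.3, -0.6, -0.9]
opening: 0.0584
gripper_force: 0.0
```

Call:
{"op": "play_rows", "data": {
  "commands": [
    [[0,0,0,0,0,0,0],[0,0,0,0,0,0,0],[0,0,0,0,0,0,0],[0,0,0,0,0,0,0],[0,0,0,0,0,0,0],[0,0,0,0,0,0,0],[0,0,0,0,0,0,0],[0,0,0,0,0,0,0]]
  ]
}}

```text
clock: 7.88
tool_pos: [0.5777, 0.0205, 0.0959]
orientation: [-180.0, 0.0, -88.1]
force: [-0.1, 0.5, 3.2]
opening: 0.0274
gripper_force: 30.0
```

Call:
{"op": "play_rows", "data": {
  "commands": [
    [[-0.25,0,0,0,2.5,0,0],[-0.5,0,0.02,0,5,0,0],[-0.8,0,0.04,0,7.5,0,0],[-0.8,0,0.04,0,7.5,0,0]]
  ]
}}

```text
clock: 8.22
tool_pos: [0.5773, 0.028, 0.0953]
orientation: [180.0, -7.8, -88.0]
force: [4.5, -9.7, 1.7]
opening: 0.0274
gripper_force: 30.0
```

```bash
cat > rock.py <<'E'
import numpy as np,sys,json
# args: start a,b(cm, upright tool x,z) th(deg); then list of swings "a,b,th,n" (n rows of linear motion)
def M(t): t=np.radians(t);return np.array([[np.cos(t),np.sin(t)],[-np.sin(t),np.cos(t)]])
def rows(s0,sw):
    out=[];cur=np.array(s0,float);R=M(s0[2]).T
    for *t,n in sw:
        t=np.array(t,float)
        for k in range(1,int(n)+1):
            c=cur+(t-cur)*k/n;d=R@(c[:2]-np.array(s0[:2]));out.append([round(d[0],2),0,round(d[1],2),0,round(c[2]-s0[2],1),0,0])
        cur=t
    return out
p=[tuple(map(float,x.split(','))) for x in sys.argv[1:]]
print(json.dumps(rows(p[0],p[1:])))
E
python3 rock.py 0" -0.8,0.04,7.5" 2>/dev/null || python3 rock.py ' -0.8,0.04,7.5' ' 0.8,-0.2,-7.5,4' ' 0.8,-0.2,-7.5,1' ' -0.8,-0.4,7.5,4' ' -0.8,-0.4,7.5,1'
```

```text
[[0.4, 0, -0.01, 0, -3.8, 0, 0], [0.81, 0, -0.01, 0, -7.5, 0, 0], [1.21, 0, -0.02, 0, -11.2, 0, 0], [1.62, 0, -0.03, 0, -15.0, 0, 0], [1.62, 0, -0.03, 0, -15.0, 0, 0], [1.23, 0, -0.13, 0, -11.2, 0, 0], [0.84, 0, -0.23, 0, -7.5, 0, 0], [0.45, 0, -0.33, 0, -3.8, 0, 0], [0.06, 0, -0.44, 0, 0.0, 0, 0], [0.06, 0, -0.44, 0, 0.0, 0, 0]]
```

Call:
{"op": "play_rows", "data": {
  "commands": [
    [[0.4,0,-0.01,0,-3.8,0,0],[0.81,0,-0.01,0,-7.5,0,0],[1.21,0,-0.02,0,-11.2,0,0],[1.62,0,-0.03,0,-15,0,0],[1.62,0,-0.03,0,-15,0,0]]
  ]
}}

```text
clock: 8.63
tool_pos: [0.578, 0.0135, 0.0966]
orientation: [-180.0, 8.0, -88.3]
force: [-0.3, 14.1, -5.3]
opening: 0.0276
gripper_force: 30.0
```

```bash
python3 rock.py ' 0.8,-0.2,-7.5' ' -0.8,-0.4,7.5,4' ' -0.8,-0.4,7.5,1' ' 0.8,-0.5,-7.5,4' ' 0.8,-0.5,-7.5,1'
```

```text
[[-0.4, 0, 0.0, 0, 3.8, 0, 0], [-0.81, 0, 0.01, 0, 7.5, 0, 0], [-1.21, 0, 0.01, 0, 11.2, 0, 0], [-1.61, 0, 0.01, 0, 15.0, 0, 0], [-1.61, 0, 0.01, 0, 15.0, 0, 0], [-1.22, 0, -0.07, 0, 11.2, 0, 0], [-0.83, 0, -0.14, 0, 7.5, 0, 0], [-0.43, 0, -0.22, 0, 3.8, 0, 0], [-0.04, 0, -0.3, 0, 0.0, 0, 0], [-0.04, 0, -0.3, 0, 0.0, 0, 0]]
```

Call:
{"op": "play_rows", "data": {
  "commands": [
    [[-0.4,0,0.0,0,3.8,0,0],[-0.81,0,0.01,0,7.5,0,0],[-1.21,0,0.01,0,11.2,0,0],[-1.61,0,0.01,0,15.0,0,0],[-1.61,0,0.01,0,15.0,0,0],[-1.22,0,-0.07,0,11.2,0,0],[-0.83,0,-0.14,0,7.5,0,0],[-0.43,0,-0.22,0,3.8,0,0],[-0.04,0,-0.3,0,0.0,0,0],[-0.04,0,-0.3,0,0.0,0,0]]
  ]
}}

```text
clock: 9.47
tool_pos: [0.578, 0.0134, 0.1001]
orientation: [-179.9, 8.0, -88.3]
force: [-0.3, 13.7, -4.8]
opening: 0.0275
gripper_force: 30.0
```

```bash
python3 - <<'E'
from h import *
a=get_obs();s=snapshot("side");print(a["force"],a["tool_pos"],blobs(s,"red")[:3])
im=s["frame"][185:255,330:420,::-1];cv2.imwrite("pics/s3.png",cv2.resize(im,None,fx=8,fy=8,interpolation=cv2.INTER_CUBIC))
E
```

```text
[-0.3113 13.7417 -4.7918] [0.578  0.0134 0.1001] [([133, 39, 25, 31, 537], [144.1, 54.1]), ([364, 206, 7, 5, 26], [367.5, 208.2]), ([363, 213, 7, 6, 30], [365.5, 215.0])]
```

View pics/s3.png

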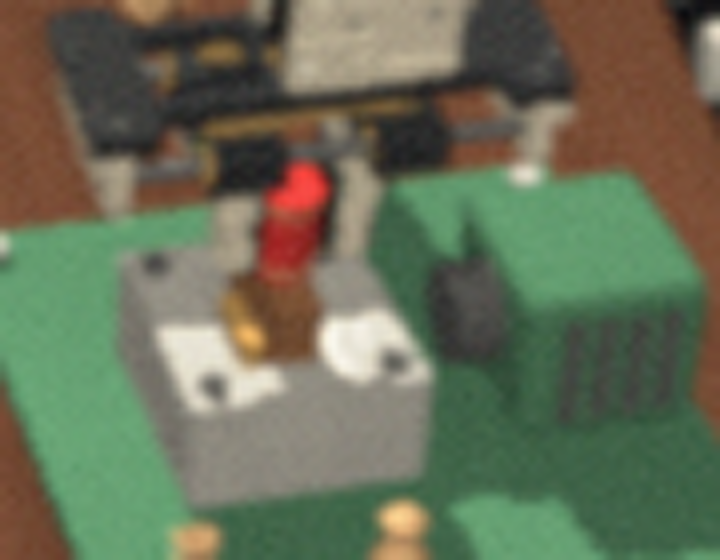

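The view shows the block tilted in the slot, held in the fingers, with the jig sitting down. The tool has risen about 4 mm on only 5 N of pull, so I continue.

```bash
python3 rock.py ' 0.8,-0.5,-7.5' ' -0.8,-0.7,7.5,4' ' -0.8,-0.7,7.5,1' ' 0.8,-0.9,-7.5,4' ' 0.8,-0.9,-7.5,1' ' -0.8,-1.1,7.5,4' ' -0.8,-1.1,7.5,1' ' 0.8,-1.3,-7.5,4' ' 0.8,-1.3,-7.5,1'
```

```text
[[-0.4, 0, 0.0, 0, 3.8, 0, 0], [-0.81, 0, 0.01, 0, 7.5, 0, 0], [-1.21, 0, 0.01, 0, 11.2, 0, 0], [-1.61, 0, 0.01, 0, 15.0, 0, 0], [-1.61, 0, 0.01, 0, 15.0, 0, 0], [-1.22, 0, -0.09, 0, 11.2, 0, 0], [-0.83, 0, -0.19, 0, 7.5, 0, 0], [-0.44, 0, -0.29, 0, 3.8, 0, 0], [-0.05, 0, -0.4, 0, 0.0, 0, 0], [-0.05, 0, -0.4, 0, 0.0, 0, 0], [-0.46, 0, -0.39, 0, 3.8, 0, 0], [-0.86, 0, -0.39, 0, 7.5, 0, 0], [-1.26, 0, -0.39, 0, 11.2, 0, 0], [-1.66, 0, -0.39, 0, 15.0, 0, 0], [-1.66, 0, -0.39, 0, 15.0, 0, 0], [-1.27, 0, -0.49, 0, 11.2, 0, 0], [-0.88, 0, -0.59, 0, 7.5, 0, 0], [-0.49, 0, -0.69, 0, 3.8, 0, 0], [-0.1, 0, -0.79, 0, 0.0, 0, 0], [-0.1, 0, -0.79, 0, 0.0, 0, 0]]
```

Call:
{"op": "play_rows", "data": {
  "commands": [
    [[-0.4,0,0.0,0,3.8,0,0],[-0.81,0,0.01,0,7.5,0,0],[-1.21,0,0.01,0,11.2,0,0],[-1.61,0,0.01,0,15.0,0,0],[-1.61,0,0.01,0,15.0,0,0],[-1.22,0,-0.09,0,11.2,0,0],[-0.83,0,-0.19,0,7.5,0,0],[-0.44,0,-0.29,0,3.8,0,0],[-0.05,0,-0.4,0,0.0,0,0],[-0.05,0,-0.4,0,0.0,0,0]]
  ]
}}

```text
clock: 10.35
tool_pos: [0.5781, 0.0131, 0.1041]
orientation: [-179.9, 8.0, -88.3]
force: [-0.8, 10.5, -7.2]
opening: 0.0274
gripper_force: 30.0
```

Call:
{"op": "play_rows", "data": {
  "commands": [
    [[-0.4,0,0.0,0,3.8,0,0],[-0.81,0,0.01,0,7.5,0,0],[-1.21,0,0.01,0,11.2,0,0],[-1.61,0,0.01,0,15.0,0,0],[-1.61,0,0.01,0,15.0,0,0],[-1.22,0,-0.09,0,11.2,0,0],[-0.83,0,-0.19,0,7.5,0,0],[-0.44,0,-0.29,0,3.8,0,0],[-0.05,0,-0.4,0,0.0,0,0],[-0.05,0,-0.4,0,0.0,0,0]]
  ]
}}

```text
clock: 11.18
tool_pos: [0.5784, 0.0125, 0.1088]
orientation: [-179.9, 7.9, -88.3]
force: [-0.4, 6.4, -3.9]
opening: 0.0274
gripper_force: 30.0
```

Call:
{"op": "play_rows", "data": {
  "commands": [
    [[-0.4,0,0.0,0,3.8,0,0],[-0.81,0,0.01,0,7.5,0,0],[-1.21,0,0.01,0,11.2,0,0],[-1.61,0,0.01,0,15.0,0,0],[-1.61,0,0.01,0,15.0,0,0],[-1.22,0,-0.09,0,11.2,0,0],[-0.83,0,-0.19,0,7.5,0,0],[-0.44,0,-0.29,0,3.8,0,0],[-0.05,0,-0.4,0,0.0,0,0],[-0.05,0,-0.4,0,0.0,0,0]]
  ]
}}

```text
clock: 12.02
tool_pos: [0.5784, 0.0111, 0.1137]
orientation: [-179.9, 7.7, -88.3]
force: [-0.2, 0.1, -1.7]
opening: 0.0272
gripper_force: 30.0
```

```bash
python3 rock.py ' 0.8,-1.7,-7.5' ' 0.7,-2.7,-7.5,3' ' 0,-3.8,0,4' ' 0,-3.8,0,3'
```

```text
[[-0.08, 0, -0.33, 0, 0.0, 0, 0], [-0.15, 0, -0.65, 0, 0.0, 0, 0], [-0.23, 0, -0.98, 0, 0.0, 0, 0], [-0.44, 0, -1.23, 0, 1.9, 0, 0], [-0.65, 0, -1.48, 0, 3.8, 0, 0], [-0.86, 0, -1.73, 0, 5.6, 0, 0], [-1.07, 0, -1.98, 0, 7.5, 0, 0], [-1.07, 0, -1.98, 0, 7.5, 0, 0], [-1.07, 0, -1.98, 0, 7.5, 0, 0], [-1.07, 0, -1.98, 0, 7.5, 0, 0]]
```

Call:
{"op": "play_rows", "data": {
  "commands": [
    [[-0.08,0,-0.33,0,0.0,0,0],[-0.15,0,-0.65,0,0.0,0,0],[-0.23,0,-0.98,0,0.0,0,0],[-0.44,0,-1.23,0,1.9,0,0],[-0.65,0,-1.48,0,3.8,0,0],[-0.86,0,-1.73,0,5.6,0,0],[-1.07,0,-1.98,0,7.5,0,0],[-1.07,0,-1.98,0,7.5,0,0],[-1.07,0,-1.98,0,7.5,0,0],[-1.07,0,-1.98,0,7.5,0,0],[-1.07,0,-1.98,0,7.5,0,0]]
  ]
}}

```text
clock: 12.93
tool_pos: [0.5774, 0.0205, 0.1337]
orientation: [180.0, 0.0, -88.1]
force: [0.6, -0.4, -2.1]
opening: 0.0276
gripper_force: 30.0
```

```bash
python3 - <<'E'
from h import *
a=get_obs();s=snapshot("side");w=snapshot("scene");print(a["clock"],a["force"],a["tool_pos"],a["orientation"])
f=lambda s,x0,y0,x1,y1,k:cv2.resize(s["frame"][y0:y1,x0:x1,::-1],(400,400),interpolation=cv2.INTER_CUBIC)
cv2.imwrite("pics/s4.png",np.hstack([f(s,325,175,415,265,4),f(w,290,190,390,290,4)]))
E
```

```text
12.9333 [ 0.6245 -0.443  -2.1017] [0.5774 0.0205 0.1337] [179.9988   0.0269 -88.1426]
```

View pics/s4.png

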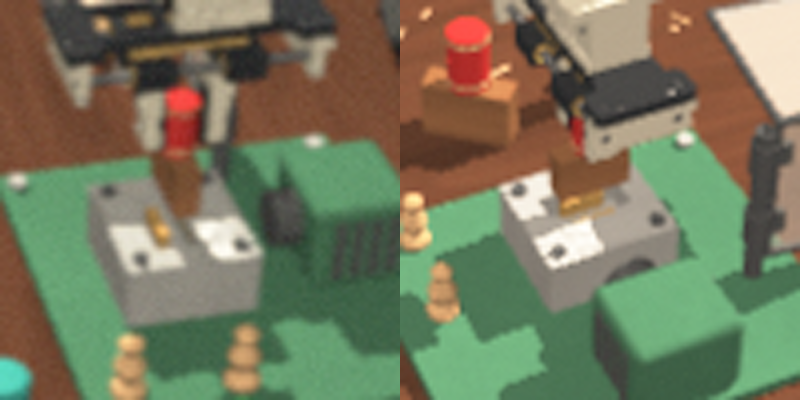

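The block is out and upright over the slot, with its lower front edge at side pixel (365.5,223.4). I check its height from that ray before handing in.

```bash
python3 - <<'E'
from h import *
s=snapshot("side")
for p,y in(((365.5,223.4),-.0095),((366,197),.0205)):
    o,d=ray(s,*p);print(o+d*(y-o[1])/d[1])
E
```

```text
[ 0.574  -0.0095  0.0875]
[0.579  0.0205 0.1688]
```

```bash
python3 -c "
from plant import *
print(close_job())"
```

```text
the job is handed in; nothing more can be done
None
```

The job is handed in, with no verdict returned: the guard is open at about 1.7 rad, and the block came free after eight swings, never with more than about 7 N of pull read at the end of a swing. It is held upright about 25 mm above its slot, and the jig looks fully down in the final pictures.

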